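# Hang the slide tray on the slotted stand

### The arm

A 7-joint arm with a two-finger parallel gripper is mounted at the origin on the work surface. World frame = base frame: x ahead of the robot, y to its left, z up, the work surface at z = 0. Lengths are in m, angles in rad, forces in N, time in s.
With the tool pointing down it reaches from about 0.4 to 0.925 m from the base axis. Payload 5.6 kg.
Tool frame: the origin (TCP) lies between the finger pads; the fingertips stand 17 mm ahead of it and the grasp point (between the pads) lies 2 mm behind it (env.tcp_to_tips is the y of the fingertips in the tool frame, in m); y points along the fingers, x is the direction in which the jaws open and shut, and the axes are right-handed (so a half turn about y gives the same grasp; the last joint's range is limited). The gripper opens to 85 mm and grips with 20 to 120 N. Pads are 22 mm wide; open, the fingers measure 114 mm over their backs; the gripper's body (76 mm by 85 mm) begins 54 mm behind the grasp point. The pads swing forward as they close: fully open they stand 13 mm farther back than shut.
Start: joints at [-1.29, 0.468, -0.012, 1.603, 0.006, 1.071, -0.056], TCP at [0.207, 0.616, 0.212] pointing down, gripper open.
Joint ranges: [-2.53, 2.53], [-0.31, 2.02], [-1.57, 1.55], [0.28, 2.44], [-1.29, 4.43], [0.15, 1.84], [-2.92, 2.92]. Speed limits (rad/s): [2.57, 2.57, 3.14, 3.14, 3.14, 3.14, 3.14].

### API

Orientations are given as a unit quaternion [w, x, y, z].
In Python, from plant import sensors, eyes, ticket, env gives the robot as it stands. The module is installed in compiled form; this text tells all that it offers.
- The arm moves only by the tool step_arm, never from a script. Its argument "moves" is a list of rows, each a list of 3 entries, a list of its own where there are three numbers: the shift along the tool's x, y, z in mm, then the turn, a rotation vector about the tool's x, y, z in degrees, then the opening in per cent of the stroke, from 0 (shut) to 100 (fully open). In form: [[[dx, dy, dz], [wx, wy, wz], fingers], ...]. A call has 1 to 5 rows; each row shifts and turns the pose as measured when the row begins, along the tool's axes as they then stand; what a row does not reach is not made up. A row lasts 1/8 s, in which the tool goes at most 62.5 mm and 10.7 degrees, less where a joint would pass 70% of its speed; a pose out of reach is approached as far as the arm can. A call with a gripper value outside its range is refused whole. The fingers move at their own pace and stop on an object; the grip force is fixed at half the most. Time passes only in rows, so rows that do not move let the fingers close. It gives the time, the measured TCP pose, the force and the opening at its end, in the units of the state.
- sensors.observe(): the state, without advancing time (a new reading comes with each control period).
- eyes.get_image(name): name is "scene" or "top" or "wrist"; returns the picture (400x640x3 uint8, blue, green, red); there is no depth.
- eyes.camera_info(name): a dict with "fx", "fy", "cx", "cy" (pixels), "rvec" (rotation vector, rad) and "tvec" (3), from world to camera coordinates, as OpenCV has them; the wrist camera has in their place "T_tool_cam" (4x4, takes a point from camera to tool coordinates, whose origin is the TCP and whose axes are the tool frame's). Camera axes: x right, y down, z forward; pixel columns grow to the right and rows downward; lengths in m; the calibration is good to about 2 mm. A picture is of the moment at which its call begins: read the wrist's pose just before it. camera_info takes no time and is no camera call.
- ticket.finish_job(): hands the job in, once; it reports no verdict.
The state is a dict: "time_s": time; "q": joint angles; "dq": joint speeds; "joint_efforts": joint torques, N m; "tcp_pos": TCP position; "eef_rot": TCP orientation; "contact_force": force on the tool from outside, world axes, zero at the start; "ft_torque": the same for the moment, N m; "finger_gap": finger opening in m.
Only numpy, scipy, OpenCV 4.12 (cv2) and the standard library are available. Lean on these libraries where they do the work, as an engineer would, in place of code of your own. Each camera call takes 0.05 s, during which the arm holds its last target.

### The job

Hang the loose white tray bracket on the slotted face of the stand: hook its two claws into the top two slots with the tray level, then press it straight down until the spring catch snaps and it sits fully home. Feel for the slots gently rather than forcing it, leave the slide box, jar and dish where they are, and let go.

Things in the scene. Friction and masses are not known exactly. Their poses are not given: they have to be found in the camera images.
- bracket: Loose white hook-on tray bracket (all sizes in mm), 0.28 kg, standing on the bench. Origin: underside of the tray, at the back face, mid plane; x points out of the back along the claws, z up. Tray 90 wide, x -150 to 0, rims 14 high; back plate 40 wide, 150 high, x -8 to 0. Half way up the back plate a window with a 4 mm steel cross bar at z 78, flush with the back
- lug (a point): Grip lug of the bracket: upright white block 12 mm thick (y), 56 long (x), 55 high, rising from 95 to 150 above the tray's underside, sides free. This point: mid length, 15 below its top; in the bracket's frame x -36, y 0, z 135. A strut joins it to the tray
- claw (a point): Tip of the upper of two equal steel claws on the bracket's back, one 60 above the other. Point at the bracket's x 14, y 0, z 105. Neck 5 mm wide (y), 8 high, 14 long, undersides at z 45 and 105; the outer 7 of its length also reaches 12 down below the neck, leaving a 7 throat in front
- stand: Fixed stand: grey base 150 x 140 x 12 mm (x -40 to 110), post behind an aluminium strip 44 wide, 252 high, 5 thick, hollow for 30 behind. Origin: on the bench below the strip's front face, mid plane; x points from the front face to the back. The strip is clamped by hand: slots and catch lie up to 12 to either side (y) of mid plane, not reported; it stays put in use
- slot (a point): Stand's x 0, y 0, z 205: level of the top slot's lower edge. Slots 7.5 mm wide, 26 high, lower edges at z 85, 145, 205; the true slots lie up to 12 left or right of this point. Claws enter the upper two with bracket and stand parallel and the bracket's origin 115 (112 to 118) above the bench; fully home it is at 100, the necks on the slots' lower edges
- catch (a joint): Sprung steel pin, round nose of 12 mm diameter, in the strip at z 182 between the top slots, 5 proud of the face. Value: m pushed in (0 out, 0.008 most), 6 N to start, then 4 N per mm. As the bracket goes down its cross bar meets the pin some 10 above home, needs a firm push (about 10 to 20 N), snaps past, and the pin then holds it down
- slide_box: White closed slide box 85 x 100 x 26 mm, loose, farther from the robot than bracket and stand. Origin under its centre. Leave alone
- jar: Amber jar, 64 mm diameter, 95 high, loose, to the far left of the stand. Origin under its centre. Leave alone
- dish: Closed glass dish 84 mm diameter, 18 high, loose, between stand and robot. Origin under its centre. Leave alone
Mind the look-alikes: they are no part of the job. Several things look just like the stand: the one meant starts farthest to the robot's left. There is more than one size of the bracket; the job needs the smaller.

How it is judged:
On the way:
1. both claws are through the top two slots, the bracket not yet pressed down (x of bracket in the frame of stand between -0.005 and 0.004 m and z of bracket in the frame of stand between 0.107 and 0.122 m), for 0.05 s.
At the end, for the whole second after the job is handed in: Bracket in the top two slots, fully home (origin 96 to 102.5 mm above the bench), back face within 6 mm of the strip, within 15 mm of mid plane, tilted under 0.07 rad and at rest: the cross bar has then snapped past the catch (z of bracket in the frame of stand between 0.096 and 0.1025 m and x of bracket in the frame of stand between -0.006 and 0.004 m and y of bracket in the frame of stand between -0.015 and 0.015 m and angle between bracket's own z axis and vertical below 0.07 rad and linear speed of bracket below 0.01 m/s); the robot touches nothing.
It fails at once if the bracket is forced against the stand with more than 80 N (contact force between bracket and stand above 80 N).
It fails at once if a bystander is moved (distance of any of slide_box, jar, dish from where it was at the start of the episode above 0.015 m).
It fails at once if the claws are rammed against the face of the strip with more than 25 N (contact force between bracket and stand above 25 N and x of bracket in the frame of stand below -0.007 m).
It also fails if it takes over 72 s, if anything falls off the work surface, if the arm or the gripper's body presses on something with over 40 N, if the wrist force passes 120 N, or if a joint passes its speed limit or range.

## Working session

There is one attempt and no reset: what is moved stays moved. The work goes in short steps, Python scripts to look and compute and a tool call to move; the robot and the scene stay as the last step left them, time stands still between calls to the robot, and variables do not carry over. Pictures are saved under pics/ and viewed, and the job is handed in when it is done.

Besides the shell and the picture viewer there is one more tool, called after ">>>" by a JSON object that holds its "name" and its "arguments", one argument or row to a line. step_arm: Moves the arm, as the interface text tells. Its arguments: {"type":"object","properties":{"moves":{"type":"array"}},"required":["moves"]}

```bash
mkdir -p pics; cat > h.py <<'E'
import numpy as np, cv2, json
from scipy.spatial.transform import Rotation as R
from plant import sensors, eyes, ticket, env
def cam(name, s=None):
    c=eyes.camera_info(name)
    K=np.array([[c['fx'],0,c['cx']],[0,c['fy'],c['cy']],[0,0,1]])
    if 'T_tool_cam' in c:
        s=s or sensors.observe()
        q=s['eef_rot']; T=np.eye(4); T[:3,:3]=R.from_quat([q[1],q[2],q[3],q[0]]).as_matrix(); T[:3,3]=s['tcp_pos']
        Twc=T@np.array(c['T_tool_cam'])
        Rm=Twc[:3,:3].T; t=-Rm@Twc[:3,3]
    else:
        Rm=cv2.Rodrigues(np.array(c['rvec'],float))[0]; t=np.array(c['tvec'],float).ravel()
    return K,Rm,t
def ray(C,uv):
    K,Rm,t=C; d=Rm.T@np.linalg.inv(K)@np.array([uv[0],uv[1],1.]); return -Rm.T@t, d/np.linalg.norm(d)
def onz(C,uv,z):
    o,d=ray(C,uv); return o+d*(z-o[2])/d[2]
def proj(C,P):
    K,Rm,t=C; p=K@(Rm@np.array(P,float)+t); return p[:2]/p[2]
def tri(C1,u1,C2,u2):
    o1,d1=ray(C1,u1);o2,d2=ray(C2,u2)
    a=np.linalg.lstsq(np.c_[d1,-d2],o2-o1,rcond=None)[0]
    p,q=o1+d1*a[0],o2+d2*a[1]; return (p+q)/2,np.linalg.norm(p-q)
E
python3 - <<'E'
from h import *
s=sensors.observe(); print({k:np.round(v,3).tolist() for k,v in s.items()})
for n in ['scene','top','wrist']:
    im=eyes.get_image(n); cv2.imwrite(f'pics/{n}0.png',im)
    K,Rm,t=cam(n); print(n,K[0,0],K[0,2],K[1,2],'pos',-Rm.T@t,'fwd',Rm[2])
E
```

```text
{'time_s': 0.0, 'q': [-1.29, 0.468, -0.012, 1.604, 0.006, 1.071, -0.056], 'dq': [-0.0, 0.001, 0.001, -0.0, -0.0, 0.0, -0.001], 'joint_efforts': [-0.001, -53.239, 0.021, -25.131, 0.011, 0.008, -0.0], 'tcp_pos': [0.207, 0.616, 0.211], 'eef_rot': [-0.574, 0.574, 0.412, -0.413], 'contact_force': [-0.238, 0.583, -0.631], 'ft_torque': [-0.012, -0.002, 0.008], 'finger_gap': 0.085}
scene 516.6136949042719 319.93928627455665 204.68892758229418 pos [ 1.36010849 -0.04304116  1.39233634] fwd [-0.52652706  0.0040445  -0.85014875]
top 386.98820041455934 312.8245287155311 201.0377574599396 pos [ 0.51693573 -0.02170859  1.02905254] fwd [ 0.0755349  -0.01302531 -0.99705808]
wrist 295.1475902428881 319.80122248594455 198.39202514661625 pos [0.13823745 0.63927129 0.3723783 ] fwd [ 0.27110792 -0.09318561 -0.95802763]
```

View pics/scene0.png

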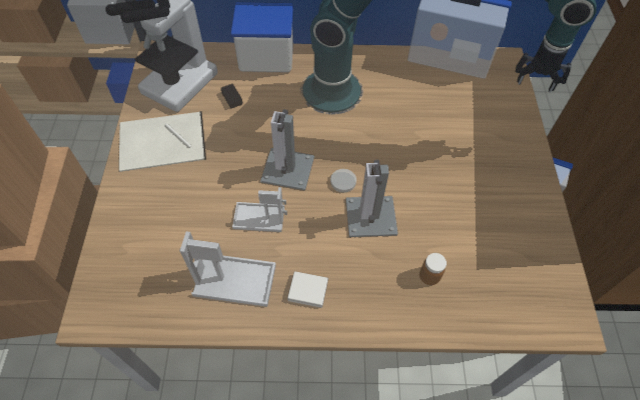

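View pics/top0.png

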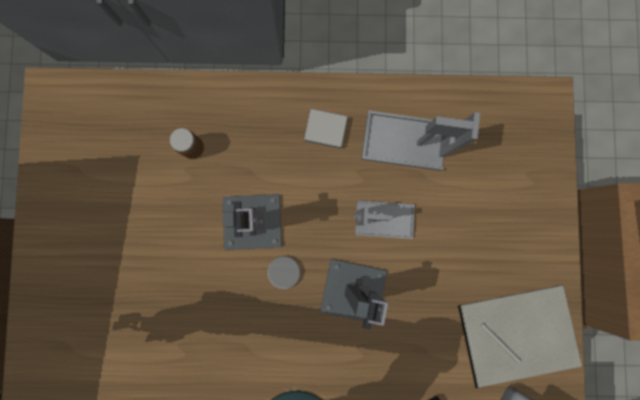

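View pics/wrist0.png

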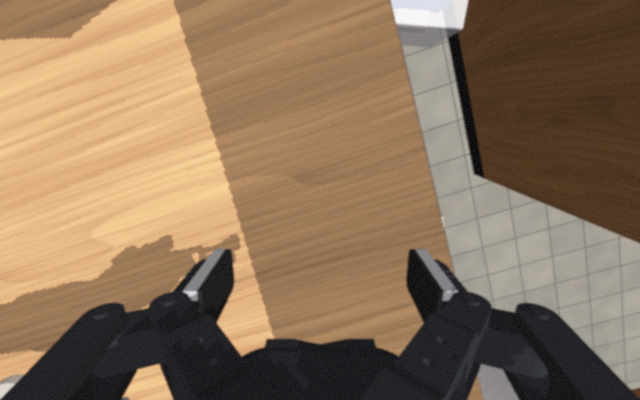

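```bash
python3 - <<'E'
import cv2
s=cv2.imread('pics/scene0.png');t=cv2.imread('pics/top0.png')
a=cv2.resize(s[145:245,220:410],(760,400),interpolation=cv2.INTER_CUBIC)
cv2.imwrite('pics/c1.png',a)
b=cv2.resize(t[180:340,210:430],(770,560),interpolation=cv2.INTER_CUBIC)
cv2.imwrite('pics/c2.png',b)
E
```

```text
(no output)
```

View pics/c1.png

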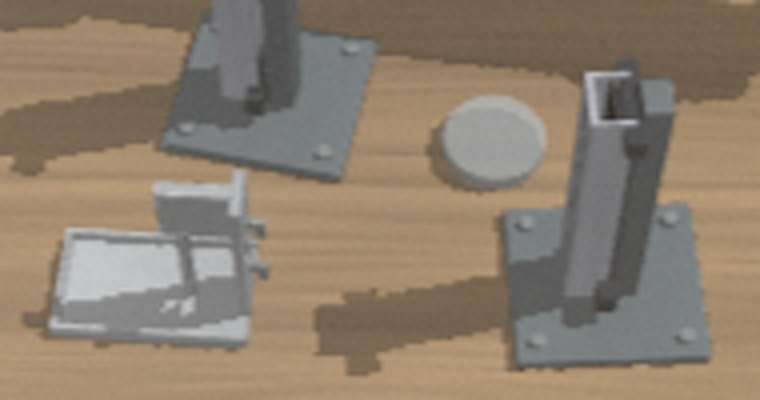

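View pics/c2.png

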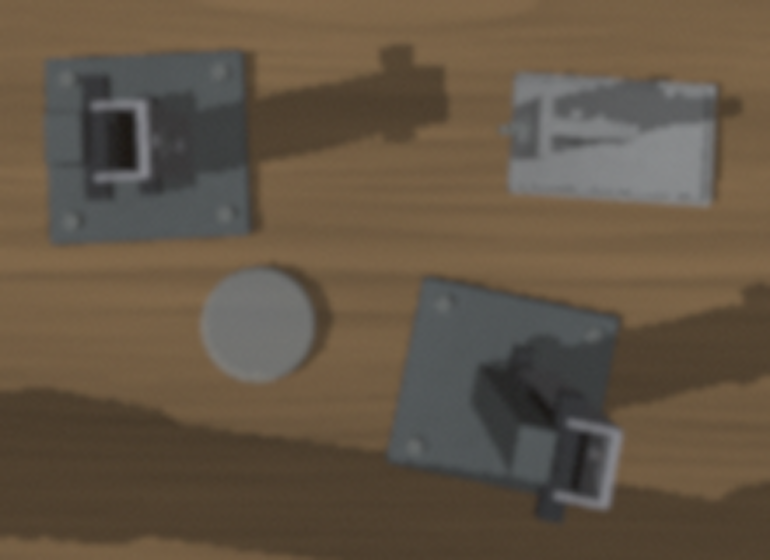

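```bash
python3 - <<'E'
from h import *
t=cv2.imread('pics/top0.png'); C=cam('top')
hsv=cv2.cvtColor(t,cv2.COLOR_BGR2HSV)
for nm,(x0,y0,x1,y1) in dict(stand=(214,185,292,254),br=(350,190,430,250)).items():
    sub=hsv[y0:y1,x0:x1]; m=((sub[...,1]<75)).astype(np.uint8)*255
    if nm=='stand': pass
    m=cv2.morphologyEx(m,cv2.MORPH_OPEN,np.ones((5,5)))
    cs,_=cv2.findContours(m,cv2.RETR_EXTERNAL,cv2.CHAIN_APPROX_NONE)
    c=max(cs,key=cv2.contourArea)+np.array([x0,y0])
    r=cv2.minAreaRect(c); bp=cv2.boxPoints(r); print(nm,r,cv2.contourArea(c))
    z=.012 if nm=='stand' else .014
    P=np.array([onz(C,p,z) for p in bp]); print(P.round(4)); 
    print('sides',[np.linalg.norm(P[i]-P[i-1]).round(4) for i in range(4)],'ctr',P.mean(0).round(4))
    for i in range(4):
        d=P[i]-P[i-1]; print(np.degrees(np.arctan2(d[1],d[0])).round(2),end=' ')
    print()
    cv2.drawContours(t,[bp.astype(int)],0,(0,0,255),1)
s=cv2.imread('pics/scene0.png'); 
cv2.imwrite('pics/c3.png',cv2.resize(t[180:260,210:430],(770,280)))
S=sensors.observe();q=S['eef_rot'];print(R.from_quat([q[1],q[2],q[3],q[0]]).as_matrix().round(3))
E
```

```text
stand ((251.41546630859375, 221.6402130126953), (53.80807876586914, 58.98455047607422), 87.39744567871094) 3039.0
[[0.6039 0.2073 0.012 ]
 [0.613  0.0527 0.012 ]
 [0.4722 0.0438 0.012 ]
 [0.4636 0.1968 0.012 ]]
sides [np.float64(0.1407), np.float64(0.1549), np.float64(0.1411), np.float64(0.1533)] ctr [0.5382 0.1252 0.012 ]
4.27 -86.64 -176.37 93.22 
br ((384.6836853027344, 219.24559020996094), (59.93362045288086, 36.05329895019531), 3.814074993133545) 2037.5
[[ 0.5054 -0.1427  0.014 ]
 [ 0.6    -0.1487  0.014 ]
 [ 0.5914 -0.3068  0.014 ]
 [ 0.4968 -0.2997  0.014 ]]
sides [np.float64(0.1572), np.float64(0.0947), np.float64(0.1584), np.float64(0.0949)] ctr [ 0.5484 -0.2245  0.014 ]
86.86 -3.62 -93.09 175.7 
[[ 0.318 -0.    -0.948]
 [ 0.948 -0.001  0.318]
 [-0.001 -1.    -0.   ]]
```

View pics/c3.png

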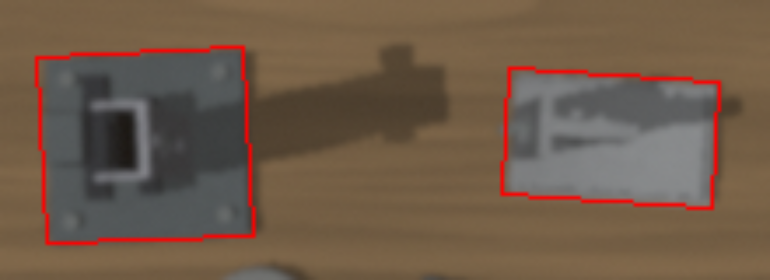

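>>> {"name": "step_arm", "arguments": {
  "moves": [
    [[0,-60,0],[0,10,0],100],
    [[0,-60,0],[0,10,0],100],
    [[0,-60,0],[0,10,0],100],
    [[0,-50,0],[0,10,0],100],
    [[0,0,0],[0,10,0],100]
  ]
}}

```text
time_s: 0.78
tcp_pos: [0.2069, 0.6152, 0.4454]
eef_rot: [-0.694, 0.699, 0.12, -0.123]
contact_force: [-0.4, 0.0, -0.9]
finger_gap: 0.085
```

```bash
cat >> h.py <<'E'
def Rt(s):
    q=s['eef_rot']; return R.from_quat([q[1],q[2],q[3],q[0]]).as_matrix()
def Rtar(az,tilt=0):
    # tool x at azimuth az (deg); fingers point down, tilted by tilt deg about tool x toward tool z
    a=np.radians(az); x=np.array([np.cos(a),np.sin(a),0]); h=np.array([-np.sin(a),np.cos(a),0]); t=np.radians(tilt)
    f=np.sin(t)*h-np.cos(t)*np.array([0,0,1.]); return np.c_[x,f,np.cross(x,f)]
def go(P,Rg=None):
    s=sensors.observe(); A=Rt(s); d=A.T@(np.array(P)-s['tcp_pos'])*1000
    w=np.degrees(R.from_matrix(A.T@Rg).as_rotvec()) if Rg is not None else 0
    print('t',round(s['time_s'],2),'pos',np.round(s['tcp_pos'],4),'F',np.round(s['contact_force'],1),'gap',round(s['finger_gap'],4)); print(' shift',np.round(d,1),'turn',np.round(w,2)); return d,w
E
python3 - <<'E'
from h import *
go([0.54,-0.07,0.32],Rtar(3.4,40))
print(sensors.observe()['q'])
E
```

```text
t 0.78 pos [0.2069 0.6152 0.4454] F [-0.4  0.  -0.9] gap 0.085
 shift [  81.6  129.3 -756.8] turn [40.08 15.68 -5.94]
[-1.41451808  0.34679468  0.16868902  1.26645632 -0.05725922  1.54022392
 -0.90749274]
```

>>> {"name": "step_arm", "arguments": {
  "moves": [
    [[0,0,-20],[0,8,0],100],
    [[10,0,-50],[0,8,0],100],
    [[24,0,-56],[0,0,0],100],
    [[24,0,-56],[0,0,0],100],
    [[24,0,-56],[0,0,0],100]
  ]
}}

```text
time_s: 1.4
tcp_pos: [0.3143, 0.3833, 0.4439]
eef_rot: [-0.703, 0.71, 0.022, -0.025]
contact_force: [1.2, 0.7, 0.7]
finger_gap: 0.0857
```

>>> {"name": "step_arm", "arguments": {
  "moves": [
    [[24,0,-56],[0,0,0],100],
    [[24,0,-56],[0,0,0],100],
    [[24,0,-56],[0,0,0],100],
    [[24,0,-56],[0,0,0],100],
    [[24,0,-56],[0,0,0],100]
  ]
}}

```text
time_s: 2.02
tcp_pos: [0.4536, 0.1036, 0.4456]
eef_rot: [-0.704, 0.709, 0.022, -0.025]
contact_force: [0.6, 0.5, 0.2]
finger_gap: 0.0852
```

```bash
python3 - <<'E'
from h import *
go([0.54,-0.07,0.32],Rtar(3.4,40))
print(sensors.observe()['q'])
E
```

```text
t 2.02 pos [0.4536 0.1036 0.4456] F [0.6 0.5 0.2] gap 0.0852
 shift [  75.2  126.5 -178.1] turn [40.4   0.3  -0.37]
[-0.95527018 -0.05263301  0.63569029  1.71407622  0.03703283  1.47584151
 -0.25765231]
```

>>> {"name": "step_arm", "arguments": {
  "moves": [
    [[26,0,-56],[0,0,0],100],
    [[26,0,-56],[0,0,0],100],
    [[26,0,-58],[0,0,0],100],
    [[0,30,0],[10,0,0],100],
    [[0,30,0],[10,0,0],100]
  ]
}}

```text
time_s: 2.65
tcp_pos: [0.5441, -0.0579, 0.388]
eef_rot: [0.819, -0.572, -0.022, 0.027]
contact_force: [-1.0, 0.9, -1.1]
finger_gap: 0.0854
```

>>> {"name": "step_arm", "arguments": {
  "moves": [
    [[0,20,-20],[10,0,0],100],
    [[0,20,-30],[10,0,0],100],
    [[0,0,-30],[0,0,0],100]
  ]
}}

```text
time_s: 3.02
tcp_pos: [0.5482, -0.1094, 0.306]
eef_rot: [0.91, -0.414, -0.016, 0.029]
contact_force: [0.4, -0.2, 0.3]
finger_gap: 0.0858
```

```bash
python3 - <<'E'
from h import *
go([0.54,-0.07,0.32],Rtar(3.4,40))
s=sensors.observe(); print(s['q'])
C=cam('wrist',s); im=eyes.get_image('wrist'); cv2.imwrite('pics/w1.png',im)
json.dump([c.tolist() for c in C],open('w1.json','w'))
for z in (.205,.145,.085): print(proj(C,[.5403,.0903,z]))
E
```

```text
t 3.02 pos [ 0.5482 -0.1094  0.306 ] F [ 0.4 -0.2  0.3] gap 0.0858
 shift [-5.5 15.6 39.2] turn [-1.03  0.52 -0.03]
[-0.08149652  0.54889942  0.80503461  1.63068219 -0.85746504  1.72509205
  0.95911407]
[323.35129308  99.42167952]
[322.65529995 130.83313667]
[322.12503893 154.76479699]
```

View pics/w1.png

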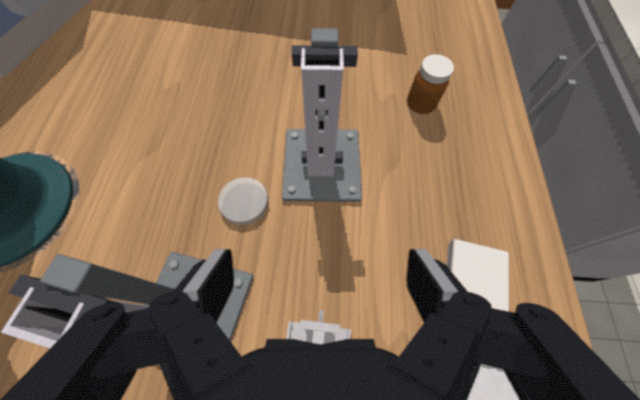

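>>> {"name": "step_arm", "arguments": {
  "moves": [
    [[-5,25,35],[0,0,0],100],
    [[0,25,35],[0,0,0],100],
    [[0,0,20],[0,0,0],100],
    [[0,0,0],[0,0,0],100]
  ]
}}

```text
time_s: 3.58
tcp_pos: [0.536, -0.0091, 0.3239]
eef_rot: [0.909, -0.416, -0.013, 0.028]
contact_force: [-0.2, -1.1, -0.4]
finger_gap: 0.0853
```

```bash
python3 - <<'E'
from h import *
s=sensors.observe(); print(s['tcp_pos'],s['dq'])
C=cam('wrist',s); im=eyes.get_image('wrist'); cv2.imwrite('pics/w2.png',im)
json.dump([c.tolist() for c in C],open('w2.json','w'))
for z in (.205,.145,.085): print(proj(C,[.5403,.0903,z]))
cv2.imwrite('pics/w2c.png',cv2.resize(im[20:220,240:400],(640,800)[::1],interpolation=cv2.INTER_CUBIC)[:600])
E
```

```text
[ 0.5359665  -0.00912123  0.3239446 ] [-5.71805389e-03  1.30805531e-02 -2.12021286e-05  2.17617252e-02
  8.63768416e-03 -8.71127455e-03  1.61621155e-03]
[328.85638212 181.35741987]
[327.60074669 202.88091342]
[326.66205932 218.97143697]
```

View pics/w2c.png

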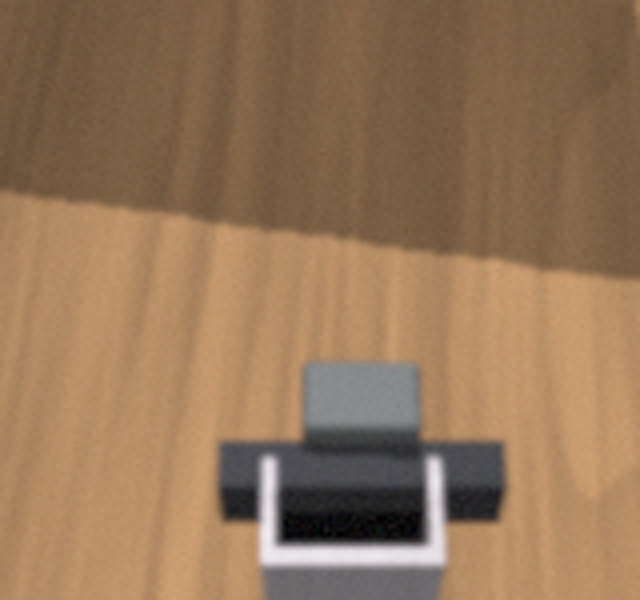

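```bash
python3 - <<'E'
import cv2
im=cv2.imread('pics/w2.png')
cv2.imwrite('pics/w2d.png',cv2.resize(im[140:260,270:390],(600,600),interpolation=cv2.INTER_CUBIC))
im=cv2.imread('pics/w1.png')
cv2.imwrite('pics/w1d.png',cv2.resize(im[40:210,260:390],(459,600),interpolation=cv2.INTER_CUBIC))
E
```

```text
(no output)
```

View pics/w2d.png

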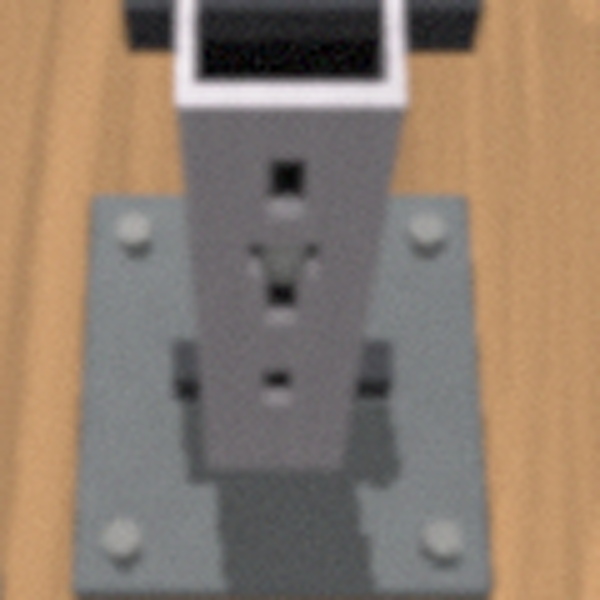

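View pics/w1d.png

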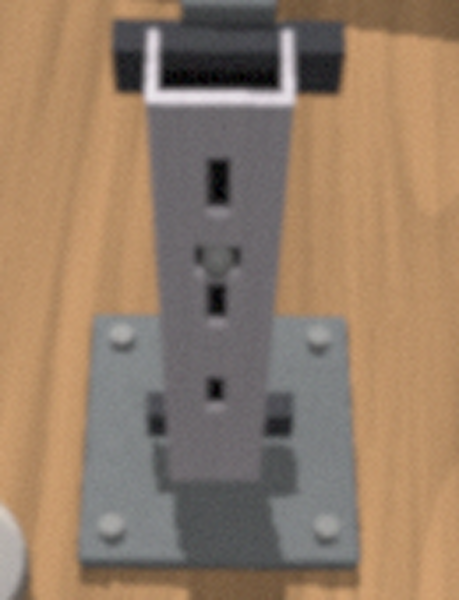

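```bash
python3 - <<'E'
from h import *
def run(f,cr,sc,pts):
    C=[np.array(c) for c in json.load(open(f))]
    print(f)
    W={}
    for n,(u,v,z) in pts.items():
        p=((u+.5)/sc-.5+cr[0],(v+.5)/sc-.5+cr[1]); W[n]=(p,onz(C,p,z)); print(n,W[n][1].round(4))
    def az(a,b): d=W[b][1]-W[a][1]; return round(np.degrees(np.arctan2(d[1],d[0])),2),round(np.linalg.norm(d),4)
    print('top edge',az('tl','tr'),'bot edge',az('sl','sr'),'base bk',az('b1','b2'),'frt',az('b4','b3'),'L',az('b4','b1'),'R',az('b3','b2'))
    return C,W
C,W=run('w2.json',(270,140),5,dict(tl=(176,106,.252),tr=(406,106,.252),sl=(207,470,.012),sr=(345,470,.012),b1=(93,197,.012),b2=(468,197,.012),b3=(490,592,.012),b4=(75,592,.012),
  s1t=(287,160,.231),s1b=(287,215,.205),s2b=(281,322,.145),s3b=(277,403,.085)))
C,W=run('w1.json',(260,40),600/170,dict(tl=(146,102,.252),tr=(296,102,.252),sl=(167,480,.012),sr=(260,480,.012),b1=(92,317,.012),b2=(347,317,.012),b3=(358,563,.012),b4=(79,563,.012),
  s1t=(219,158,.231),s1b=(219,216,.205),s2b=(217,322,.145),s3b=(215,406,.085)))
E
```

```text
w2.json
tl [0.5163 0.0864 0.252 ]
tr [0.56   0.0891 0.252 ]
sl [0.5152 0.0891 0.012 ]
sr [0.562 0.092 0.012]
b1 [0.4656 0.1908 0.012 ]
b2 [0.6034 0.1993 0.012 ]
b3 [0.6109 0.0533 0.012 ]
b4 [0.4751 0.045  0.012 ]
s1t [0.5378 0.0878 0.231 ]
s1b [0.5383 0.0886 0.205 ]
s2b [0.5381 0.0886 0.145 ]
s3b [0.538  0.0882 0.085 ]
top edge (np.float64(3.49), np.float64(0.0437)) bot edge (np.float64(3.51), np.float64(0.0468)) base bk (np.float64(3.5), np.float64(0.1381)) frt (np.float64(3.52), np.float64(0.136)) L (np.float64(93.72), np.float64(0.1462)) R (np.float64(92.92), np.float64(0.1461))
w1.json
tl [0.5166 0.0864 0.252 ]
tr [0.5606 0.0896 0.252 ]
sl [0.514  0.0916 0.012 ]
sr [0.5609 0.0948 0.012 ]
b1 [0.4647 0.1895 0.012 ]
b2 [0.6035 0.1993 0.012 ]
b3 [0.6108 0.0521 0.012 ]
b4 [0.4751 0.0428 0.012 ]
s1t [0.5382 0.0874 0.231 ]
s1b [0.5385 0.088  0.205 ]
s2b [0.5382 0.0901 0.145 ]
s3b [0.5379 0.0903 0.085 ]
top edge (np.float64(4.12), np.float64(0.0441)) bot edge (np.float64(3.96), np.float64(0.047)) base bk (np.float64(4.02), np.float64(0.1392)) frt (np.float64(3.93), np.float64(0.1361)) L (np.float64(94.06), np.float64(0.1471)) R (np.float64(92.84), np.float64(0.1473))
```

>>> {"name": "step_arm", "arguments": {
  "moves": [
    [[0,-40,0],[-10,0,0],100],
    [[0,-20,-30],[-10,0,0],100],
    [[0,0,-40],[-10,3,0],100],
    [[0,0,-50],[-9,4,0],100],
    [[0,30,-40],[0,0,0],100]
  ]
}}

```text
time_s: 4.25
tcp_pos: [0.541, -0.205, 0.3032]
eef_rot: [0.709, -0.704, 0.028, -0.014]
contact_force: [1.0, 0.7, -0.6]
finger_gap: 0.0854
```

```bash
python3 - <<'E'
from h import *
go([0.5506,-0.1856,0.26],Rtar(-3.2,0))
E
```

```text
t 4.25 pos [ 0.541  -0.205   0.3032] F [ 1.   0.7 -0.6] gap 0.0854
 shift [ 9.2 43.1 19.6] turn [-0.37 -0.23 -1.12]
```

>>> {"name": "step_arm", "arguments": {
  "moves": [
    [[9,43,20],[0,0,-1],100],
    [[0,0,0],[0,0,0],100]
  ]
}}

```text
time_s: 4.5
tcp_pos: [0.5479, -0.1899, 0.2572]
eef_rot: [0.708, -0.705, 0.026, -0.022]
contact_force: [0.2, -0.1, 0.3]
finger_gap: 0.0857
```

```bash
python3 - <<'E'
from h import *
go([0.5506,-0.1856,0.135],Rtar(-3.2,0))
s=sensors.observe()
C=cam('wrist',s); im=eyes.get_image('wrist'); cv2.imwrite('pics/w3.png',im)
json.dump([c.tolist() for c in C],open('w3.json','w'))
print(proj(C,[.5506,-.1856,.150]))
E
```

```text
t 4.5 pos [ 0.5479 -0.1899  0.2572] F [ 0.2 -0.1  0.3] gap 0.0857
 shift [  3.1 122.2   4. ] turn [-0.19 -0.68 -0.33]
[322.43797087 186.62267432]
```

View pics/w3.png

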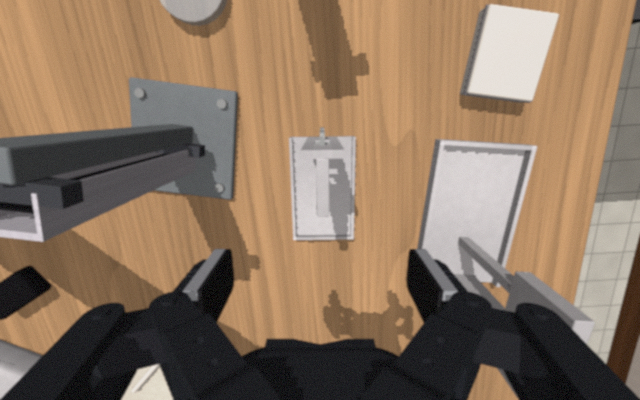

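```bash
python3 - <<'E'
import cv2
im=cv2.imread('pics/w3.png')
cv2.imwrite('pics/w3c.png',cv2.resize(im[120:250,270:380],(508,600),interpolation=cv2.INTER_CUBIC))
E
```

```text
(no output)
```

View pics/w3c.png

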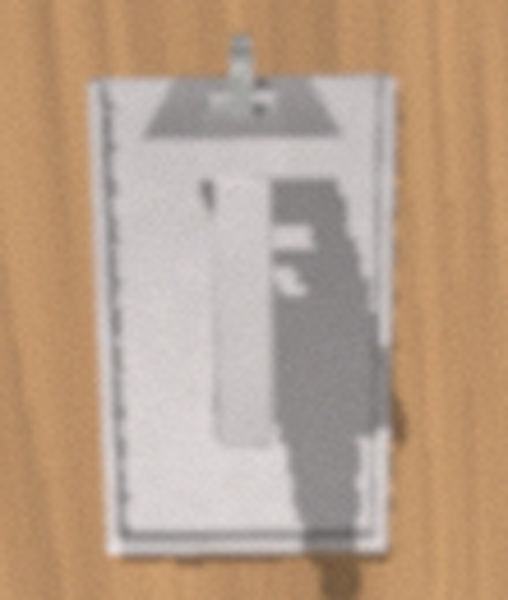

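```bash
python3 - <<'E'
from h import *
C=[np.array(c) for c in json.load(open('w3.json'))]
sc=600/130
f=lambda u,v,z: onz(C,((u+.5)/sc-.5+270,(v+.5)/sc-.5+120),z)
for n,a in dict(ptl=(143,137,.15),ptr=(340,137,.15),l1=(215,180,.15),l2=(271,180,.15),l3=(272,445,.15),l4=(214,445,.15),claw=(241,32,.113),t1=(90,80,.014),t2=(396,80,.014),t3=(387,552,.014),t4=(108,552,.014)).items(): print(n,f(*a).round(4))
a,b=f(143,137,.15),f(340,137,.15);d=b-a;print(np.degrees(np.arctan2(d[1],d[0])),np.linalg.norm(d))
a,b=f(248,552,.014),f(243,80,.014);d=b-a;print(np.degrees(np.arctan2(d[1],d[0])),np.linalg.norm(d))
E
```

```text
ptl [ 0.5331 -0.1495  0.15  ]
ptr [ 0.5717 -0.1521  0.15  ]
l1 [ 0.5466 -0.1589  0.15  ]
l2 [ 0.5577 -0.1597  0.15  ]
l3 [ 0.5546 -0.2152  0.15  ]
l4 [ 0.5425 -0.2144  0.15  ]
claw [ 0.5535 -0.1327  0.113 ]
t1 [ 0.5083 -0.1482  0.014 ]
t2 [ 0.5974 -0.1542  0.014 ]
t3 [ 0.5895 -0.3037  0.014 ]
t4 [ 0.4996 -0.2979  0.014 ]
-3.843775392692304 0.03861499691695235
86.8647531122103 0.1498141363681084
```

>>> {"name": "step_arm", "arguments": {
  "moves": [
    [[3,50,7],[0,-1,-0.3],100],
    [[0,50,0],[0,0,0],60],
    [[0,0,0],[0,0,0],60]
  ]
}}

```text
time_s: 4.92
tcp_pos: [0.5548, -0.1905, 0.1624]
eef_rot: [-0.706, 0.708, -0.016, 0.023]
contact_force: [-0.5, -0.2, 1.0]
finger_gap: 0.0519
```

```bash
python3 - <<'E'
from h import *
go([0.5507,-0.183,0.128],Rtar(-3.5,0))
E
```

```text
t 4.92 pos [ 0.5548 -0.1905  0.1624] F [-0.5 -0.2  1. ] gap 0.0519
 shift [-4.8 34.4  7.4] turn [0.14 0.37 0.62]
```

>>> {"name": "step_arm", "arguments": {
  "moves": [
    [[-5,10,8],[0,0.4,0.6],60],
    [[0,0,0],[0,0,0],60]
  ]
}}

```text
time_s: 5.18
tcp_pos: [0.5523, -0.1838, 0.156]
eef_rot: [-0.705, 0.708, -0.02, 0.024]
contact_force: [0.1, -0.4, -0.9]
finger_gap: 0.0511
```

```bash
python3 - <<'E'
from h import *
go([0.5507,-0.183,0.128],Rtar(-3.5,0))
E
```

```text
t 5.17 pos [ 0.5523 -0.1838  0.156 ] F [ 0.1 -0.4 -0.9] gap 0.0511
 shift [-1.8 28.   0.8] turn [ 0.2  -0.11  0.3 ]
```

>>> {"name": "step_arm", "arguments": {
  "moves": [
    [[-2,20,1],[0,0,0.4],60],
    [[-1,10,0],[0,0,0],60],
    [[0,3,0],[0,0,0],60]
  ]
}}

```text
time_s: 5.55
tcp_pos: [0.551, -0.1828, 0.1236]
eef_rot: [-0.705, 0.708, -0.021, 0.023]
contact_force: [0.5, -0.3, 0.1]
finger_gap: 0.0514
```

```bash
python3 - <<'E'
from h import *
go([0.5507,-0.183,0.128],Rtar(-3.5,0))
s=sensors.observe()
im=eyes.get_image('wrist'); cv2.imwrite('pics/w4.png',im)
E
```

```text
t 5.55 pos [ 0.551  -0.1828  0.1236] F [ 0.5 -0.3  0.1] gap 0.0514
 shift [-0.3 -4.4 -0.2] turn [ 0.21 -0.06  0.13]
```

View pics/w4.png

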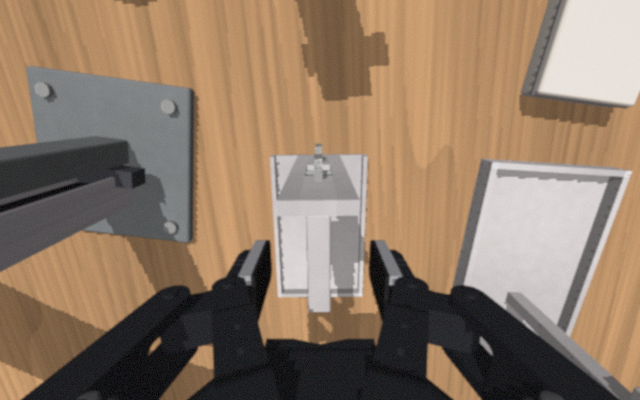

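>>> {"name": "step_arm", "arguments": {
  "moves": [
    [[0,-3,0],[0,0,0],0],
    [[0,0,0],[0,0,0],0],
    [[0,0,0],[0,0,0],0],
    [[0,0,0],[0,0,0],0],
    [[0,0,0],[0,0,0],0]
  ]
}}

```text
time_s: 6.22
tcp_pos: [0.5508, -0.1829, 0.1269]
eef_rot: [-0.706, 0.708, -0.021, 0.023]
contact_force: [-0.4, 0.0, -0.5]
finger_gap: 0.0092
```

```bash
python3 - <<'E'
from h import *
go([0.5507,-0.183,0.128],Rtar(-3.5,0))
E
```

```text
t 6.22 pos [ 0.5508 -0.1829  0.1269] F [-0.4  0.  -0.5] gap 0.0092
 shift [-0.1 -1.1 -0.1] turn [ 0.2  -0.08  0.12]
```

>>> {"name": "step_arm", "arguments": {
  "moves": [
    [[0,0,0],[0,0,0],0],
    [[0,0,0],[0,0,0],0]
  ]
}}

```text
time_s: 6.48
tcp_pos: [0.5508, -0.1829, 0.1269]
eef_rot: [-0.705, 0.708, -0.021, 0.023]
contact_force: [-0.3, 0.8, -1.1]
finger_gap: 0.0089
```

```bash
python3 - <<'E'
from h import *
go([0.5507,-0.183,0.128],Rtar(-3.5,0))
im=eyes.get_image('wrist'); cv2.imwrite('pics/w5.png',im[100:,160:480])
E
```

```text
t 6.47 pos [ 0.5508 -0.1829  0.1269] F [-0.3  0.8 -1.1] gap 0.0089
 shift [-0.1 -1.1 -0.1] turn [ 0.2  -0.09  0.12]
```

View pics/w5.png

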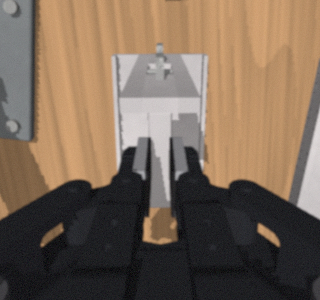

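>>> {"name": "step_arm", "arguments": {
  "moves": [
    [[0,-20,0],[0,0,0],0],
    [[0,-40,0],[0,0,0],0],
    [[0,-40,0],[0,-2,0],0],
    [[0,-15,40],[0,-3,0],0],
    [[0,0,40],[0,-3,0],0]
  ]
}}

```text
time_s: 7.15
tcp_pos: [0.5501, -0.1057, 0.2494]
eef_rot: [-0.705, 0.709, 0.027, -0.024]
contact_force: [0.5, 0.7, -4.5]
finger_gap: 0.0094
```

```bash
python3 - <<'E'
from h import *
go([0.5425,0.0208,0.242],Rtar(3.6,0))
im=eyes.get_image('wrist'); cv2.imwrite('pics/w6.png',im)
im=eyes.get_image('scene'); cv2.imwrite('pics/s6.png',cv2.resize(im[100:260,200:440],(720,480)))
E
```

```text
t 7.15 pos [ 0.5501 -0.1057  0.2494] F [ 0.5  0.7 -4.5] gap 0.0094
 shift [  1.5   6.7 126.7] turn [0.33 0.51 0.18]
```

View pics/w6.png

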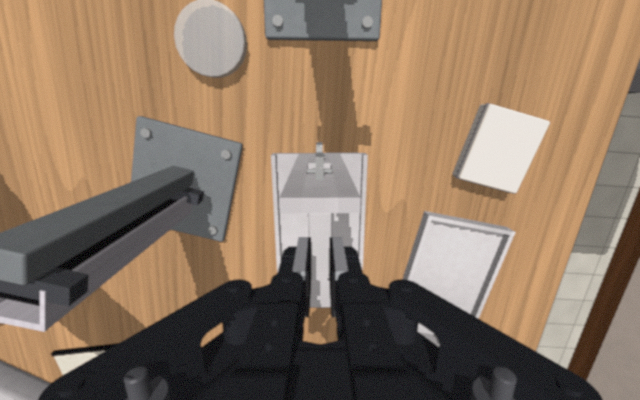

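View pics/s6.png

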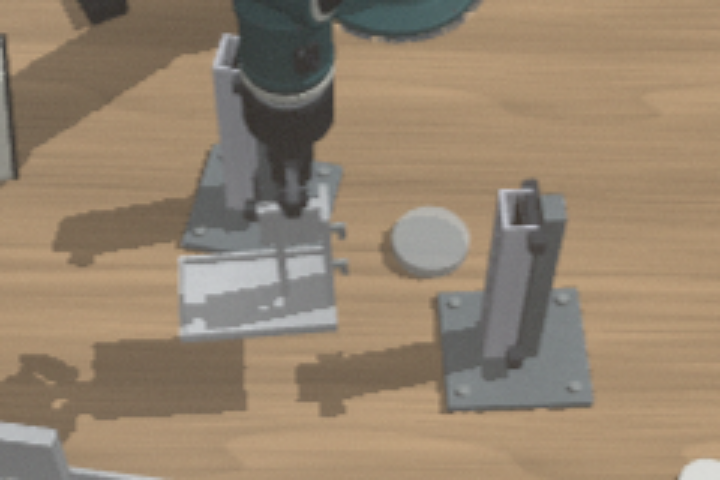

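```bash
python3 - <<'E'
import cv2
im=cv2.imread('pics/w6.png')
cv2.imwrite('pics/w6c.png',cv2.resize(im[135:225,265:375],(770,630)[0:2],interpolation=cv2.INTER_CUBIC)[:600])
E
```

```text
(no output)
```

View pics/w6c.png

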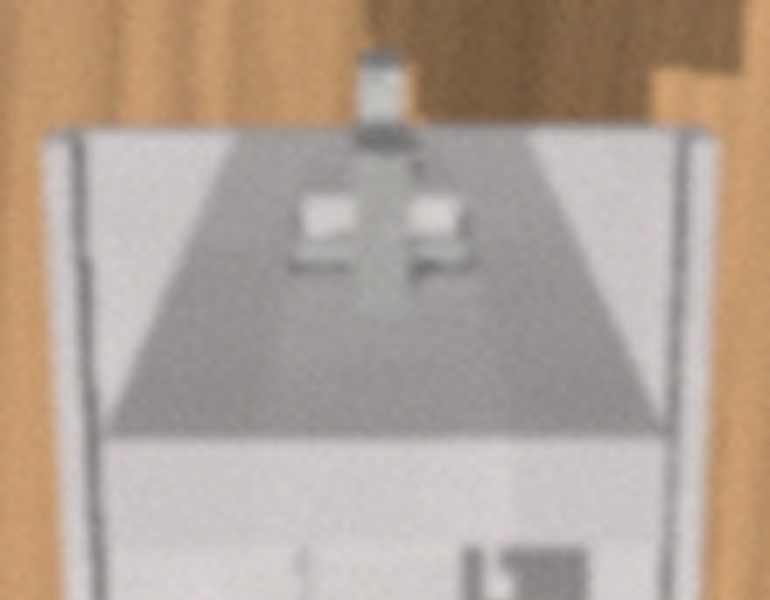

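```bash
python3 - <<'E'
from h import *
c=eyes.camera_info('wrist');T=np.array(c['T_tool_cam']);K,_,_=cam('wrist')
def f(u,v,y):
    p=np.array([(u+.5)/7-.5+265,(v+.5)/7-.5+135,1.]); d=T[:3,:3]@np.linalg.inv(K)@p; o=T[:3,3]; return ((o+d*(y-o[1])/d[1])*1000).round(2)
for n,a in dict(ptl=(108,436,-.023),ptr=(665,436,-.023),claw_tip=(387,130,.014),claw_base=(384,308,.014),low_tip=(382,62,.074),tl=(45,130,.113),tr=(718,130,.113)).items(): print(n,f(*a))
E
```

```text
ptl [-18.8  -23.    32.31]
ptr [ 20.05 -23.    32.31]
claw_tip [ 0.65 14.   48.42]
claw_base [ 0.38 14.   33.  ]
low_tip [6.000e-02 7.400e+01 4.765e+01]
tl [-44.71 113.    34.54]
tr [ 44.46 113.    34.53]
```

>>> {"name": "step_arm", "arguments": {
  "moves": [
    [[1,0,50],[0.3,0.5,0.2],0],
    [[0,0,50],[0,0,0],0],
    [[0,0,15],[0,0,0],0],
    [[0,0,0],[0,0,0],0]
  ]
}}

```text
time_s: 7.75
tcp_pos: [0.5427, 0.0136, 0.2514]
eef_rot: [0.707, -0.706, -0.023, 0.023]
contact_force: [0.4, -0.5, -3.9]
finger_gap: 0.0092
```

```bash
python3 - <<'E'
from h import *
go([0.5422,0.0201,0.242],Rtar(3.6,0))
E
```

```text
t 7.75 pos [0.5427 0.0136 0.2514] F [ 0.4 -0.5 -3.9] gap 0.0092
 shift [-0.   9.4  6.5] turn [-0.11  0.11  0.05]
```

>>> {"name": "step_arm", "arguments": {
  "moves": [
    [[0,7,3],[0,0,0],0],
    [[0,3,2],[0,0,0],0],
    [[0,0,0],[0,0,0],0]
  ]
}}

```text
time_s: 8.12
tcp_pos: [0.5423, 0.0141, 0.2412]
eef_rot: [0.707, -0.707, -0.021, 0.02]
contact_force: [0.4, -0.1, -2.9]
finger_gap: 0.0092
```

```bash
python3 - <<'E'
from h import *
go([0.5422,0.0201,0.242],Rtar(3.6,0))
im=eyes.get_image('top'); cv2.imwrite('pics/t7.png',cv2.resize(im[170:270,200:340],(700,500),interpolation=cv2.INTER_CUBIC))
im=eyes.get_image('scene'); cv2.imwrite('pics/s7.png',cv2.resize(im[140:240,290:430],(700,500),interpolation=cv2.INTER_CUBIC))
s=sensors.observe();C=cam('wrist',s);json.dump([c.tolist() for c in C],open('w7.json','w'))
im=eyes.get_image('wrist'); cv2.imwrite('pics/w7.png',im)
E
```

```text
t 8.12 pos [0.5423 0.0141 0.2412] F [ 0.4 -0.1 -2.9] gap 0.0092
 shift [ 0.2 -0.8  6. ] turn [-0.01 -0.28  0.07]
```

View pics/s7.png

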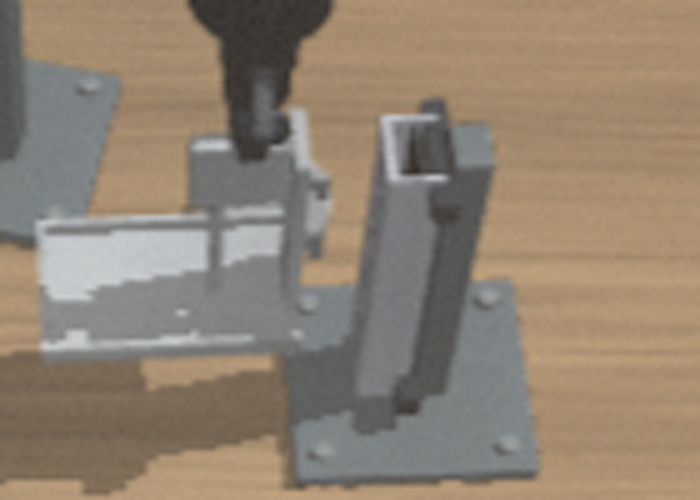

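View pics/w7.png

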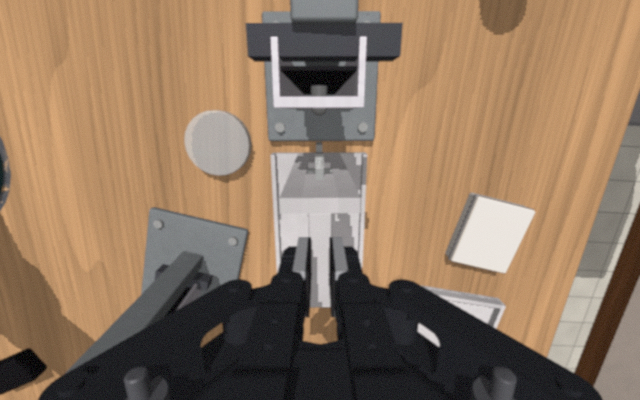

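View pics/t7.png

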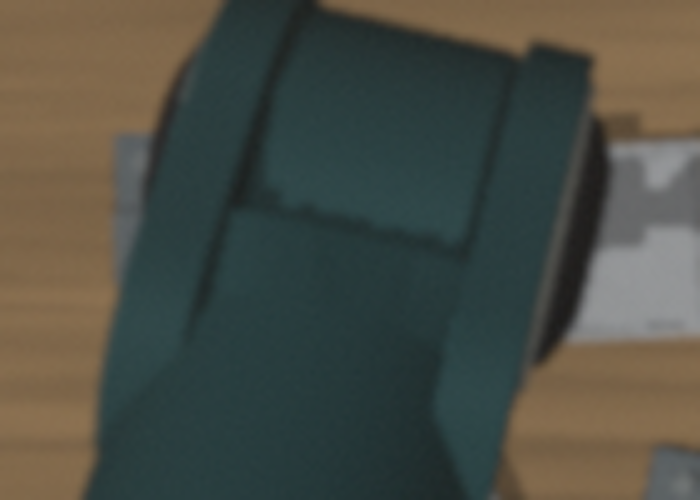

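```bash
python3 - <<'E'
import cv2
im=cv2.imread('pics/w7.png')
cv2.imwrite('pics/w7c.png',cv2.resize(im[30:220,240:400],(640,760)[0:2],interpolation=cv2.INTER_CUBIC)[:600])
E
```

```text
(no output)
```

View pics/w7c.png

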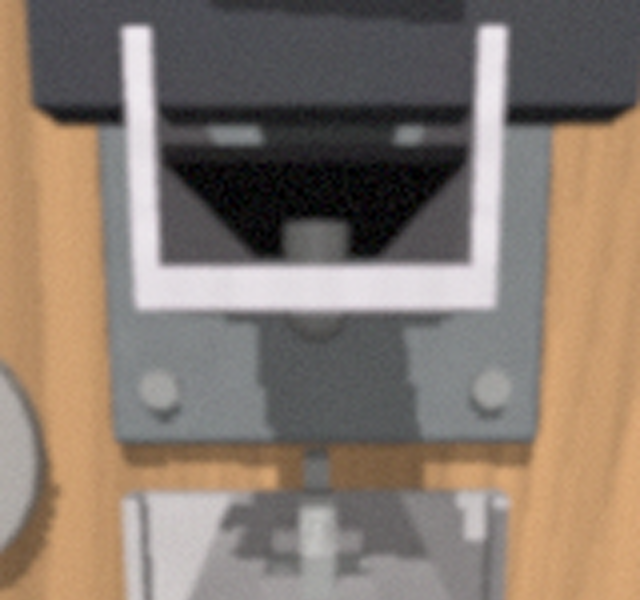

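```bash
python3 - <<'E'
from h import *
c=eyes.camera_info('wrist');T=np.array(c['T_tool_cam']);K,_,_=cam('wrist')
def f(u,v,y):
    p=np.array([(u+.5)/4-.5+240,(v+.5)/4-.5+30,1.]); d=T[:3,:3]@np.linalg.inv(K)@p; o=T[:3,3]; return ((o+d*(y-o[1])/d[1])*1000).round(2)
y=.2412
for n,a in dict(tl=(135,309,y-.252),tr=(497,309,y-.252),pinnose=(318,338,y-.182),pinbody=(316,222,y-.188),claw_tip=(318,502,.014),low_tip=(316,452,.074),boltL=(159,388,y-.014),boltR=(491,388,y-.014)).items(): print(n,f(*a))
E
```

```text
tl [-21.97 -10.8   74.4 ]
tr [ 22.09 -10.8   74.39]
pinnose [ 0.11 59.2  70.06]
pinbody [-0.2  53.2  89.11]
claw_tip [ 0.21 14.   47.26]
low_tip [-0.34 74.   48.28]
boltL [-51.27 227.2   52.42]
boltR [ 55.02 227.2   52.4 ]
```

>>> {"name": "step_arm", "arguments": {
  "moves": [
    [[0,0,16],[0,0,0],0],
    [[0,0,10],[0,0,0],0],
    [[0,0,0],[0,0,0],0]
  ]
}}

```text
time_s: 8.65
tcp_pos: [0.5411, 0.043, 0.2417]
eef_rot: [0.707, -0.706, -0.022, 0.02]
contact_force: [0.3, -0.5, -3.6]
finger_gap: 0.0095
```

```bash
cat >> h.py <<'E'
P0=np.array([0.5423,0.0141,0.2412])
def st():
    s=sensors.observe(); xs=np.array([-.0628,.998,0]); ys=np.array([.998,.0628,0]); d=(np.array(s['tcp_pos'])-P0)*1000
    A=Rt(s); print('t',round(s['time_s'],2),'adv',(d@xs).round(2),'lat',(d@ys).round(2),'dz',d[2].round(2),'F',np.round(s['contact_force'],1),'turn',np.degrees(R.from_matrix(A.T@Rtar(3.6,0)).as_rotvec()).round(2),'gap',round(s['finger_gap'],4))
E
python3 -c "
from h import *
st()"
```

```text
t 8.65 adv 28.88 lat 0.63 dz 0.46 F [ 0.3 -0.5 -3.6] turn [-0.06 -0.19  0.12] gap 0.0095
```

>>> {"name": "step_arm", "arguments": {
  "moves": [
    [[-0.6,0,0],[0,-0.2,0],0],
    [[0,0,2],[0,0,0],0],
    [[0,0,1],[0,0,0],0]
  ]
}}

```text
time_s: 9.02
tcp_pos: [0.5402, 0.0458, 0.2417]
eef_rot: [0.707, -0.706, -0.023, 0.022]
contact_force: [-0.2, -0.2, -3.4]
finger_gap: 0.0091
```

```bash
python3 -c "
from h import *
st()
im=eyes.get_image('wrist'); cv2.imwrite('pics/w8.png',cv2.resize(im[30:180,240:400],(640,600),interpolation=cv2.INTER_CUBIC))"
```

```text
t 9.03 adv 31.79 lat -0.07 dz 0.54 F [-0.2 -0.2 -3.4] turn [-0.04  0.02  0.13] gap 0.0091
```

View pics/w8.png

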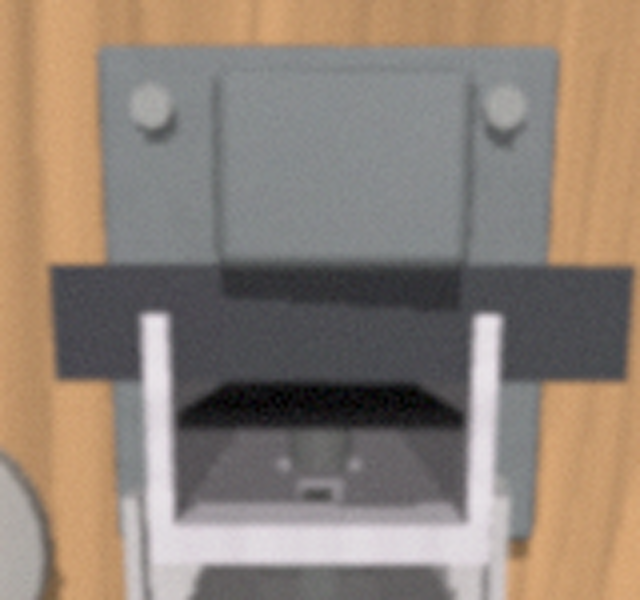

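>>> {"name": "step_arm", "arguments": {
  "moves": [
    [[0,0,2],[0,0,0],0],
    [[0,0,2],[0,0,0],0]
  ]
}}

```text
time_s: 9.32
tcp_pos: [0.54, 0.0497, 0.2418]
eef_rot: [0.707, -0.707, -0.023, 0.021]
contact_force: [-0.6, 0.1, -4.1]
finger_gap: 0.0091
```

```bash
python3 -c "
from h import *
st()"
```

```text
t 9.32 adv 35.68 lat -0.04 dz 0.6 F [-0.6  0.1 -4.1] turn [-0.03 -0.02  0.13] gap 0.0091
```

>>> {"name": "step_arm", "arguments": {
  "moves": [
    [[0,0,2],[0,0,0],0],
    [[0,0,2],[0,0,0],0]
  ]
}}

```text
time_s: 9.57
tcp_pos: [0.5398, 0.054, 0.2418]
eef_rot: [0.707, -0.707, -0.023, 0.021]
contact_force: [-0.9, -0.5, -2.8]
finger_gap: 0.0096
```

```bash
python3 -c "
from h import *
st()"
```

```text
t 9.57 adv 39.93 lat -0.02 dz 0.62 F [-0.9 -0.5 -2.8] turn [-0.03 -0.03  0.14] gap 0.0096
```

>>> {"name": "step_arm", "arguments": {
  "moves": [
    [[0,0,1],[0,0,0],0],
    [[0,0,1],[0,0,0],0]
  ]
}}

```text
time_s: 9.82
tcp_pos: [0.5397, 0.056, 0.2418]
eef_rot: [0.707, -0.707, -0.023, 0.021]
contact_force: [-0.5, 0.8, -2.8]
finger_gap: 0.0097
```

```bash
python3 -c "
from h import *
st()
im=eyes.get_image('wrist'); cv2.imwrite('pics/w9.png',cv2.resize(im[60:210,240:400],(640,600),interpolation=cv2.INTER_CUBIC))
im=eyes.get_image('scene'); cv2.imwrite('pics/s9.png',cv2.resize(im[140:240,290:430],(700,500),interpolation=cv2.INTER_CUBIC))"
```

```text
t 9.82 adv 41.99 lat -0.0 dz 0.64 F [-0.5  0.8 -2.8] turn [-0.01 -0.02  0.14] gap 0.0097
```

View pics/w9.png

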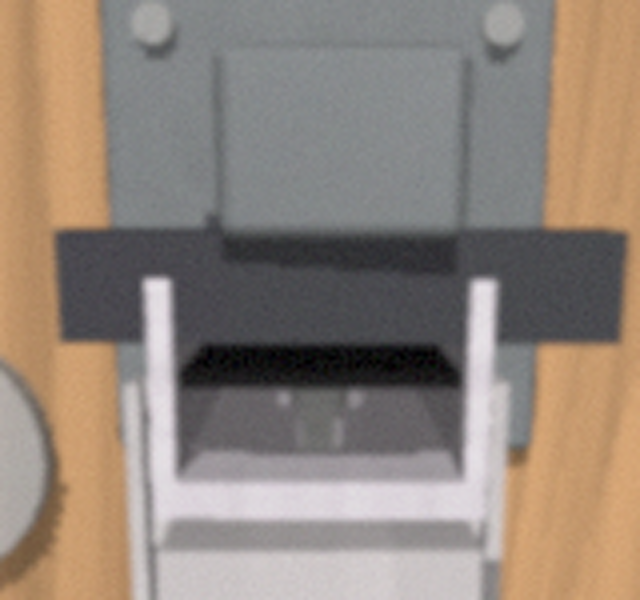

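View pics/s9.png

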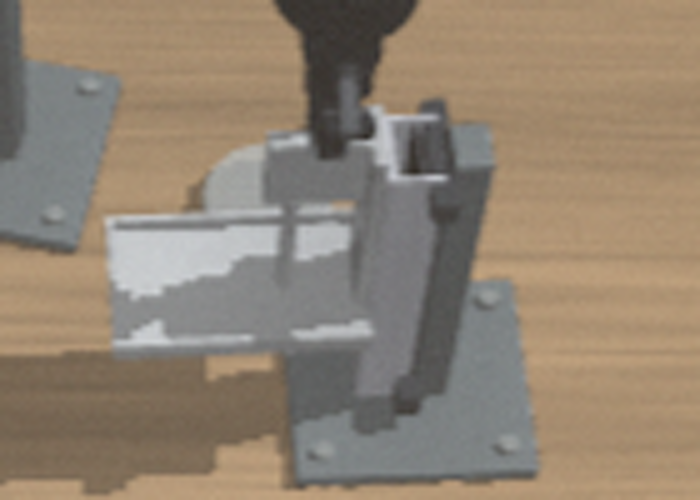

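```bash
python3 - <<'E'
from h import *
c=eyes.camera_info('wrist');T=np.array(c['T_tool_cam']);K,_,_=cam('wrist')
def f(u,v,y):
    p=np.array([(u+.5)/4-.5+240,(v+.5)/4-.5+60,1.]); d=T[:3,:3]@np.linalg.inv(K)@p; o=T[:3,3]; return ((o+d*(y-o[1])/d[1])*1000).round(2)
y=.2418
print(f(320,520,y-.252),f(320,550,-.023))
E
```

```text
[  0.53 -10.2   32.54] [  0.55 -23.    32.18]
```

>>> {"name": "step_arm", "arguments": {
  "moves": [
    [[0,0,1],[0,0,0],0],
    [[0,0,1],[0,0,0],0]
  ]
}}

```text
time_s: 10.18
tcp_pos: [0.5395, 0.0566, 0.2418]
eef_rot: [-0.706, 0.707, 0.023, -0.021]
contact_force: [-0.1, -4.0, -3.3]
finger_gap: 0.0089
```

```bash
python3 -c "
from h import *
st()"
```

```text
t 10.18 adv 42.58 lat -0.12 dz 0.64 F [-0.1 -4.  -3.3] turn [ 0.1  -0.07  0.13] gap 0.0089
```

>>> {"name": "step_arm", "arguments": {
  "moves": [
    [[0,2,0],[0,0,0],0],
    [[0,2,0],[0,0,0],0]
  ]
}}

```text
time_s: 10.42
tcp_pos: [0.5398, 0.0565, 0.2379]
eef_rot: [-0.706, 0.707, 0.023, -0.021]
contact_force: [0.4, -0.8, 1.1]
finger_gap: 0.0095
```

```bash
python3 -c "
from h import *
st()"
```

```text
t 10.43 adv 42.51 lat 0.17 dz -3.32 F [ 0.4 -0.8  1.1] turn [ 0.08 -0.09  0.17] gap 0.0095
```

>>> {"name": "step_arm", "arguments": {
  "moves": [
    [[0,2,0],[0,0,0],0],
    [[0,2,0],[0,0,0],0]
  ]
}}

```text
time_s: 10.68
tcp_pos: [0.542, 0.0548, 0.2362]
eef_rot: [-0.706, 0.708, 0.024, -0.019]
contact_force: [-1.8, -4.9, 9.8]
finger_gap: 0.0094
```

```bash
python3 -c "
from h import *
st()"
```

```text
t 10.68 adv 40.64 lat 2.24 dz -5.01 F [-1.8 -4.9  9.8] turn [ 0.15 -0.13  0.43] gap 0.0094
```

>>> {"name": "step_arm", "arguments": {
  "moves": [
    [[-1.5,3,1.5],[0,0,0.3],0]
  ]
}}

```text
time_s: 10.8
tcp_pos: [0.5421, 0.0542, 0.2354]
eef_rot: [-0.705, 0.708, 0.023, -0.019]
contact_force: [-2.6, -6.5, 13.5]
finger_gap: 0.0094
```

```bash
python3 -c "
from h import *
st()
s=sensors.observe()
im=eyes.get_image('wrist'); cv2.imwrite('pics/w10.png',cv2.resize(im[60:210,240:400],(640,600),interpolation=cv2.INTER_CUBIC))
st()"
```

```text
t 10.8 adv 40.05 lat 2.37 dz -5.84 F [-2.6 -6.5 13.5] turn [ 0.23 -0.19  0.33] gap 0.0094
t 10.85 adv 39.93 lat 2.31 dz -6.01 F [-1.5 -6.3 10.4] turn [ 0.25 -0.19  0.31] gap 0.0088
```

View pics/w10.png

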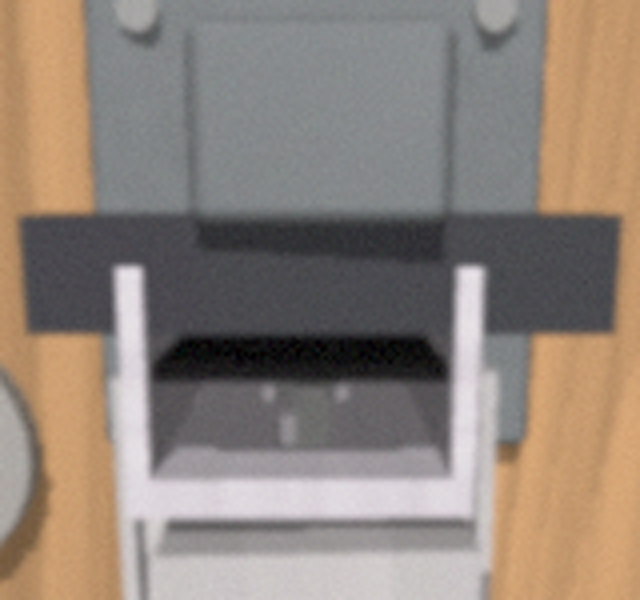

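>>> {"name": "step_arm", "arguments": {
  "moves": [
    [[-3,4,3],[0,0,0],0]
  ]
}}

```text
time_s: 10.98
tcp_pos: [0.5412, 0.0546, 0.2333]
eef_rot: [-0.705, 0.709, 0.024, -0.017]
contact_force: [1.0, -7.2, 9.1]
finger_gap: 0.0088
```

```bash
python3 -c "
from h import *
st()"
```

```text
t 10.97 adv 40.45 lat 1.43 dz -7.87 F [ 1.  -7.2  9.1] turn [ 0.35 -0.29  0.6 ] gap 0.0088
```

>>> {"name": "step_arm", "arguments": {
  "moves": [
    [[-2,4,2],[0,0,0.5],0]
  ]
}}

```text
time_s: 11.1
tcp_pos: [0.541, 0.0544, 0.2312]
eef_rot: [-0.704, 0.709, 0.022, -0.018]
contact_force: [0.1, -4.8, 6.7]
finger_gap: 0.0092
```

```bash
python3 -c "
from h import *
st()"
```

```text
t 11.1 adv 40.34 lat 1.26 dz -10.04 F [ 0.1 -4.8  6.7] turn [ 0.44 -0.37  0.35] gap 0.0092
```

>>> {"name": "step_arm", "arguments": {
  "moves": [
    [[-1,3,2],[0.4,-0.4,0.3],0]
  ]
}}

```text
time_s: 11.22
tcp_pos: [0.5413, 0.0546, 0.2292]
eef_rot: [-0.706, 0.708, 0.023, -0.021]
contact_force: [-0.3, -3.9, 3.1]
finger_gap: 0.009
```

```bash
python3 -c "
from h import *
st()
im=eyes.get_image('wrist'); cv2.imwrite('pics/w11.png',cv2.resize(im[60:210,240:400],(640,600),interpolation=cv2.INTER_CUBIC))
im=eyes.get_image('scene'); cv2.imwrite('pics/s11.png',cv2.resize(im[140:240,290:430],(700,500),interpolation=cv2.INTER_CUBIC));st()"
```

```text
t 11.22 adv 40.5 lat 1.5 dz -11.95 F [-0.3 -3.9  3.1] turn [ 0.13 -0.02  0.21] gap 0.009
t 11.32 adv 40.64 lat 0.99 dz -12.67 F [ 1.4 -5.3 -2.8] turn [ 0.13 -0.04  0.15] gap 0.0088
```

View pics/w11.png

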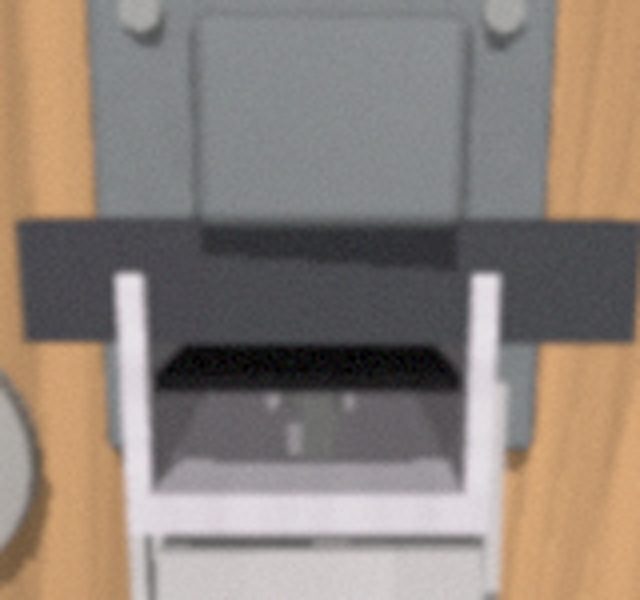

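View pics/s11.png

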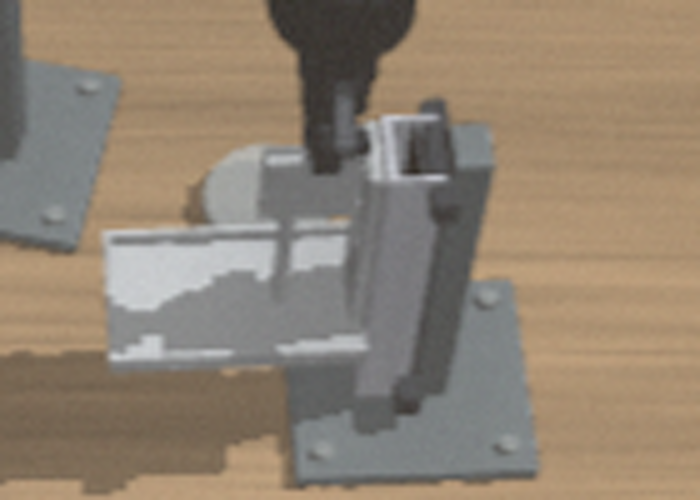

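>>> {"name": "step_arm", "arguments": {
  "moves": [
    [[0,2,1],[0,0,0],0],
    [[0,2,0],[0,0,0],0]
  ]
}}

```text
time_s: 11.58
tcp_pos: [0.5418, 0.0542, 0.226]
eef_rot: [-0.706, 0.708, 0.023, -0.02]
contact_force: [-3.4, -3.9, 16.6]
finger_gap: 0.0091
```

```bash
python3 -c "
from h import *
st()"
```

```text
t 11.57 adv 40.01 lat 1.98 dz -15.16 F [-3.4 -3.9 16.6] turn [ 0.19 -0.1   0.26] gap 0.0091
```

>>> {"name": "step_arm", "arguments": {
  "moves": [
    [[-1,4,1],[0,0,0],0]
  ]
}}

```text
time_s: 11.7
tcp_pos: [0.5424, 0.0538, 0.2254]
eef_rot: [-0.706, 0.708, 0.024, -0.019]
contact_force: [-10.5, -6.0, 36.9]
finger_gap: 0.0091
```

```bash
python3 -c "
from h import *
st()"
```

```text
t 11.7 adv 39.62 lat 2.64 dz -15.8 F [-10.5  -6.   36.9] turn [ 0.18 -0.1   0.43] gap 0.0091
```

>>> {"name": "step_arm", "arguments": {
  "moves": [
    [[0,-0.5,0],[0,0,0],0],
    [[0,0,0],[0,0,0],0]
  ]
}}

```text
time_s: 11.95
tcp_pos: [0.5417, 0.0544, 0.2264]
eef_rot: [-0.706, 0.707, 0.024, -0.02]
contact_force: [-0.5, -2.7, 0.4]
finger_gap: 0.0092
```

```bash
python3 -c "
from h import *
st()"
```

```text
t 11.95 adv 40.24 lat 1.92 dz -14.76 F [-0.5 -2.7  0.4] turn [ 0.07 -0.07  0.34] gap 0.0092
```

>>> {"name": "step_arm", "arguments": {
  "moves": [
    [[0,0,0],[0,0,0],60],
    [[0,0,0],[0,0,0],60],
    [[0,0,0],[0,0,0],60],
    [[0,0,0],[0,0,0],60]
  ]
}}

```text
time_s: 12.45
tcp_pos: [0.5422, 0.0574, 0.2259]
eef_rot: [0.707, -0.706, -0.025, 0.02]
contact_force: [-0.1, -0.3, -0.1]
finger_gap: 0.0516
```

>>> {"name": "step_arm", "arguments": {
  "moves": [
    [[0,-20,0],[0,0,0],60],
    [[0,-40,0],[0,0,0],60],
    [[0,-50,0],[0,0,0],60],
    [[0,-40,-50],[0,0,0],60],
    [[0,0,-60],[0,0,0],60]
  ]
}}

```text
time_s: 13.08
tcp_pos: [0.5496, -0.0479, 0.3839]
eef_rot: [0.707, -0.706, -0.03, 0.022]
contact_force: [0.5, 0.3, -0.9]
finger_gap: 0.0514
```

```bash
python3 -c "
from h import *
st()
s=sensors.observe();C=cam('wrist',s);json.dump([c.tolist() for c in C],open('w12.json','w'))
im=eyes.get_image('wrist'); cv2.imwrite('pics/w12.png',im)
im=eyes.get_image('scene'); cv2.imwrite('pics/s12.png',cv2.resize(im[140:240,290:430],(700,500),interpolation=cv2.INTER_CUBIC));cv2.imwrite('pics/s12f.png',im)"
```

```text
t 13.07 adv -62.37 lat 3.36 dz 142.69 F [ 0.5  0.3 -0.9] turn [-0.05  0.62  0.63] gap 0.0514
```

View pics/w12.png

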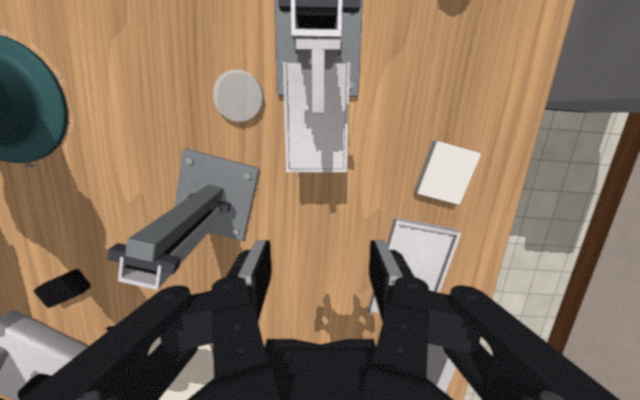

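View pics/s12.png

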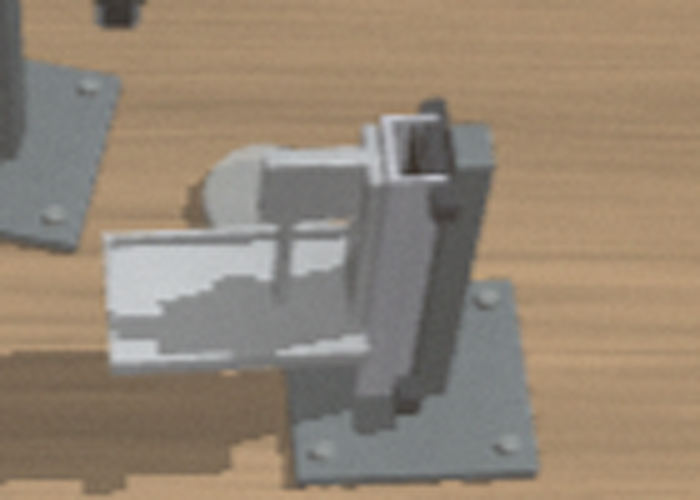

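```bash
python3 -c "
import cv2
im=cv2.imread('pics/w12.png')
cv2.imwrite('pics/w12c.png',cv2.resize(im[0:190,250:390],(560,760),interpolation=cv2.INTER_CUBIC)[:])
im=cv2.imread('pics/s12f.png')
cv2.imwrite('pics/s12c.png',cv2.resize(im[155:225,300:390],(720,560),interpolation=cv2.INTER_CUBIC))
"
```

```text
(no output)
```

View pics/w12c.png

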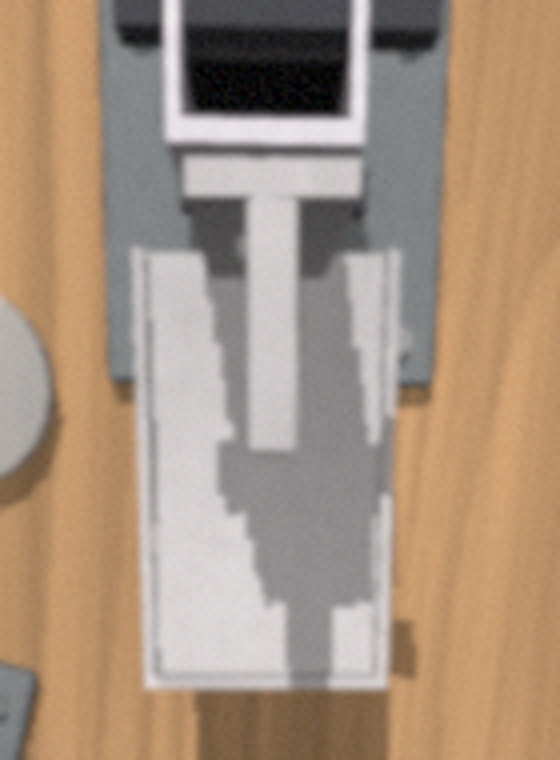

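View pics/s12c.png

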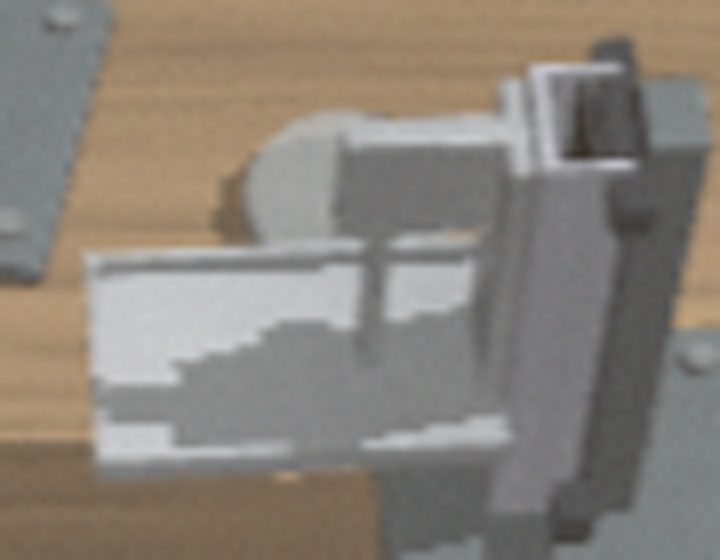

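```bash
python3 - <<'E'
from h import *
W=[np.array(c) for c in json.load(open('w12.json'))]; S=cam('scene')
w=lambda u,v:((u+.5)/4-.5+250,(v+.5)/4-.5); s=lambda u,v:((u+.5)/8-.5+300,(v+.5)/8-.5+155)
for n,a,b in [('frontR',(146,688),(88,256)),('frontN',(389,688),(98,460)),('rearN',(401,250),(513,433)),('lugR',(247,450),(340,135)),('plateN',(362,155),(527,172)),('plateR',(182,155),(507,82)),('stripN',(366,143),(541,172)),('stripR',(164,143),(532,66))]:
    p,e=tri(W,w(*a),S,s(*b)); print(n,(p*1000).round(1),'gap',round(e*1000,1))
o=[onz(W,w(*p),.25) for p in [(182,155),(362,155)]]; print(o, [onz(W,w(*p),.252) for p in [(164,143),(366,143)]])
E
```

```text
frontR [504.2 -65.9 112.3] gap 0.6
frontN [594.1 -59.7 114.2] gap 0.8
rearN [582.9  89.1 119.2] gap 0.9
lugR [538.1  22.  239.6] gap 0.6
plateN [560.   85.7 251.5] gap 3.6
plateR [520.   81.9 248.4] gap 6.4
stripN [560.6  89.2 251.9] gap 1.3
stripR [515.5  87.  250.3] gap 0.4
[array([0.51960709, 0.08477594, 0.25      ]), array([0.55991053, 0.08783426, 0.25      ])] [array([0.51566139, 0.08645942, 0.252     ]), array([0.56046186, 0.08986287, 0.252     ])]
```

```bash
python3 - <<'E'
from h import *
W=[np.array(c) for c in json.load(open('w12.json'))]; S=cam('scene')
xs=np.array([-np.sin(np.radians(3.9)),np.cos(np.radians(3.9)),0]); ys=np.array([-xs[1],xs[0],0])  # bracket y
for zo in (.1,.106):
  for tl in (0,.04):
    im=cv2.imread('pics/s12c.png'); O=np.array([.5398,.0863,zo])
    xx=xs*np.cos(tl)+np.array([0,0,np.sin(tl)]); zz=np.array([0,0,np.cos(tl)])-xs*np.sin(tl)
    out=[]
    for n,p in dict(frontR=(-150,45,14),frontN=(-150,-45,14),frontNb=(-150,-45,0),rearN=(0,-45,14),lugR=(-64,6,150),lugN=(-64,-6,150),plN=(0,-20,150),plR=(0,20,150)).items():
        P=O+(xx*p[0]+ys*p[1]+zz*p[2])/1000; a=proj(S,P); b=proj(W,P)
        out.append((n,((a-[300,155]+.5)*8-.5).round().astype(int).tolist(),((b-[250,0]+.5)*4-.5).round().astype(int).tolist()))
    print(zo,tl,out)
E
```

```text
0.1 0 [('frontR', [86, 255], [148, 690]), ('frontN', [97, 462], [391, 690]), ('frontNb', [98, 482], [387, 683]), ('rearN', [512, 445], [405, 251]), ('lugR', [342, 117], [246, 452]), ('lugN', [345, 146], [296, 452]), ('plN', [538, 173], [361, 156]), ('plR', [526, 77], [183, 154])]
0.1 0.04 [('frontR', [85, 264], [150, 688]), ('frontN', [96, 471], [389, 688]), ('frontNb', [98, 491], [385, 680]), ('rearN', [510, 445], [405, 252]), ('lugR', [325, 123], [247, 477]), ('lugN', [327, 152], [296, 477]), ('plN', [520, 174], [361, 185]), ('plR', [508, 78], [184, 184])]
0.106 0 [('frontR', [86, 246], [147, 693]), ('frontN', [97, 454], [392, 694]), ('frontNb', [97, 474], [388, 686]), ('rearN', [513, 436], [407, 248]), ('lugR', [343, 107], [246, 452]), ('lugN', [346, 136], [297, 452]), ('plN', [539, 163], [363, 149]), ('plR', [527, 66], [181, 148])]
0.106 0.04 [('frontR', [85, 255], [148, 691]), ('frontN', [96, 463], [391, 692]), ('frontNb', [98, 482], [387, 683]), ('rearN', [511, 436], [407, 250]), ('lugR', [325, 112], [246, 478]), ('lugN', [328, 141], [296, 478]), ('plN', [522, 163], [363, 180]), ('plR', [510, 67], [182, 178])]
```

```bash
python3 -c "
from h import *
st(); print(ticket.finish_job())"
```

```text
t 13.18 adv -69.83 lat 0.84 dz 141.34 F [-0.4 -0.9 -0.6] turn [ 0.11 -0.24  0.48] gap 0.0511
the job is handed in; nothing more can be done
None
```

I hung the smaller bracket in the top two slots of the leftmost stand and pressed it down past the catch. I then released it, backed the arm clear and handed the job in after about 13 s. `finish_job` gives no verdict, so I don't have the official result.

**Forces:** The face touched the strip at about 4 N, with the bracket origin near 115 mm. The catch took up to about 13 N going down, then the resistance fell away. The bracket reached a hard stop at a nominal 98–99 mm, where I pressed once up to 37 N.

**Final check, after letting go:** The tray's front corners and the plate and lug edges in the wrist and scene pictures fit a level bracket with its origin at about 100 mm. The back face is roughly 2 mm from the strip. The slide box, jar and dish were never approached, but I did not re-measure their positions.

**Readings that disagreed:**
- **Tray's rear corner:** one triangulation gave 119 mm against the expected 114 mm. That corner is partly hidden, and projecting the home pose put it about 12 enlarged-crop pixels (1.5 image pixels) from where I had marked it.
- **Lug corner:** this gave about 240 mm against the expected 250 mm. The wrist view fit a level bracket, so I think I marked that corner wrongly in the scene picture.
- **Shift under load:** while I pressed on the catch, the bracket moved about 2 mm sideways and 2 mm back. Most of that is still there, and it is within the allowed limits.

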